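# Slide the bottle carriage past its spring stop

## Robot

A 7-joint arm with a two-finger parallel gripper is mounted at the origin on the work surface. World frame = base frame: x ahead of the robot, y to its left, z up, the work surface at z = 0. Lengths are in mm, angles in rad, forces in N, time in s.
With the tool pointing down it reaches from about 350 to 900 mm from the base axis. Payload 8.1 kg.
Tool frame: the origin (TCP) lies at the very end of the fingers, on their centre line; the grasp point (between the pads) lies 19 mm behind it (pinch_z is the distance from the TCP to the grasp point, in mm); z points along the fingers, y is the line along which they close (so a half turn about z gives the same grasp; the last joint's range is limited). The gripper opens to 92 mm and grips with 3 to 60 N. Pads are 19 mm wide; open, the fingers measure 130 mm over their backs; the gripper's body (75 mm by 190 mm) begins 47 mm behind the grasp point.
Start: joints at [1.231, 0.434, 0.025, 1.573, -0.012, 1.134, -0.075], TCP at [146.596, -607.578, 226.742] pointing down, gripper open.
Joint ranges: [-2.62, 2.62], [-0.44, 2.09], [-1.27, 1.32], [0.08, 2.57], [-1.32, 4.46], [0.12, 2], [-2.74, 2.74]. Speed limits (rad/s): [2.22, 2.22, 3.01, 3.01, 3.14, 3.14, 3.14].

## Interface

Orientations are given as a unit quaternion [x, y, z, w].
In Python, from bench import move_to, movel, goto_joints, let_go, grab, pause, solve_ik, sense, read_camera, IKError, job_done, trace, mark_of, pinch_z gives the robot as it stands. Calls block until the motion is done:
- move_to(position, orientation): joint-space move of the TCP to a pose.
- movel(position, rot=None, feed=150, until_force=None): straight line of the TCP; rot=None keeps the orientation; feed is the mean speed in mm/s. With until_force (N) it stops when the force on the tool has changed by that much, and returns True; else False.
- goto_joints(angles): joint-space move.
- let_go() and grab(grasp_force=None): open the fingers fully, or close them until they stop; grasp_force is the grip in N (None keeps the last).
- pause(seconds).
- solve_ik(position, orientation): joint angles nearest the present ones, or None.
- sense(): the state.
- read_camera(name): name is "scene" or "side" or "wrist"; returns a dict with "color" (400x640x3 uint8, red, green, blue), "fx", "fy", "cx", "cy" (pixels), "k1" (the pictures are not rectified: a ray, as slopes to the right and down, at radius r is drawn at 1 + k1 r^2 times it, then the intrinsics apply), "extrinsics" (4x4, takes a point from camera to world coordinates); the wrist camera has in their place "T_tool_cam" (4x4, takes a point from camera to tool coordinates, whose origin is the TCP and whose axes are the flange's). Camera axes: x right, y down, z forward; pixel columns grow to the right and rows downward; lengths in mm; the calibration is good to about 2 mm. A picture is of the moment at which its call begins: read the wrist's pose just before it. There is no depth.
A pose or a line that the arm cannot do raises IKError and nothing moves.
- job_done(): hands the job in; it is judged then, once.
Trained networks look in the newest picture that a camera, given by its name, has taken for a name from the list of things; names that differ only in an ending like _2 or _b are one class to them, and where a whole thing is asked for, a point or a joint stands for the part that bears it (a point fixed in the world has none). Each returns a list of dicts, best first, with "conf" (0 to 1); they miss things now and then, are a little off and sometimes report something else, mostly with a low value. They report only what shows in the picture. A call takes as long as a camera call.
- trace(camera, label): "region" (400x640 bool, what is visible of it) and "centre" ([row, column] in pixels, amid what is visible of it).
- mark_of(camera, label): "centre" ([row, column] in pixels: a listed point, or the origin of a listed thing).
The state is a dict: "time": time; "joint_pos": joint angles; "dq": joint speeds; "joint_torque": joint torques, N m; "position": TCP position; "ee_rot": TCP orientation; "contact_force": force on the tool from outside, world axes, zero at the start; "ft_torque": the same for the moment, N m; "width": finger opening in mm; "grasp_force": force on a finger pad.
Only numpy, scipy, OpenCV 4.12 (cv2) and the standard library are available. Lean on these libraries where they do the work, as an engineer would, in place of code of your own. Each camera call takes 0.05 s, during which the arm holds its last target. There are 200 camera calls.

## Task

With the fingertips only, press the steel plate of the spring stop fully down and keep it held down while you push the bottle carriage, by the arm that sticks out over the plate, past the stop's lug and home against the end stop of the labelling track; then let go so that the stop springs up behind the arm and locks the carriage in. Do not let the lug come up under the arm while it passes, do not lift the carriage or the bottle lying in it, and leave everything else where it stands.

Things in the scene. Friction and masses are not known exactly. Their poses are not given: they have to be found in the camera images.
- track: Wooden labelling track fixed on the table: board x -155 to +80, y -235 to +195 mm, 18 mm thick. Origin: on the table, on the guide channel's centre line, level in y with the stop's lug. z up, y = direction the carriage must travel, x away from the robot. Guide rails at x=+-51.5, 34 mm above the table; end stop = cross block at the +y end, its face at y=+170.5 mm.
- carriage: Loose tray 88 x 260 (along y) x 70 mm, 0.4 kg, on the track's board between the rails. Origin: centre of underside, axes as the track's. A push arm sticks out at its robot side over the stop's plate: x -44 to -126, y -18 to +18 mm, 57 to 77 mm above the table. Origin starts at track y -85 to -38 (arm short of the lug); home against the end stop at y=+40.5 mm. Waxed, slides with a few N.
- push_face (a point): Where to push, in the track's +y direction: on the rear (-y) face of the carriage's push arm, at half its height (67 mm above the table), over the middle of the plate's free lane; at x=-103, y=-18, z=+49 mm in the carriage's frame.
- stop (a joint): How far the spring stop is pressed, in m: 0 = up, 0.020 = fully down. It moves straight down and springs back; about 4.5 N starts it and 10 N holds it fully down, wherever on the plate one presses. When up its lug stands 15 mm into the push arm's way; it clears the arm's underside from 0.015 on, by 5 mm when fully down.
- press_plate (a point): Middle of the stop's press plate, on its upper face, at track x=-103, y=-60 mm; 50 mm above the table when up, 30 mm when fully down. Flat steel strip beside the channel on the robot's side: x -136 to -60, y -175 to +55 mm in the track's frame. All of it with x below -75 is a free flat lane along which a pressing fingertip can slide.
- stop_lug (a point): Top centre of the stop's steel lug, 12 mm (x) by 14 mm (y), standing 22 mm above the plate and moving with it, at the plate's channel-side edge: x=-67, y=0 mm in the track's frame; 72 mm above the table when up, 52 mm when fully down.
- bottle: Loose half-size wine bottle (green glass, 238 mm long, 64 mm in diameter, about 0.4 kg) lying along the carriage on two bars, neck to -y, its top about 100 mm above the table. Origin: on its axis at mid length, 50 mm above the carriage's origin. It just rides along.
- jar: Bystander: glass jar, 68 mm across, 85 mm high, on the table beyond the track. Origin: centre of its underside.
- cup: Bystander: steel mug, 72 mm across, 80 mm high, on the table beyond the track. Origin: centre of its underside.
- label_roll: Bystander: roll of paper labels, 76 mm across, 50 mm high, on the table beyond the track. Origin: centre of its underside.
- cork: Bystander: stopper cork, 32 mm across, 42 mm high, standing on the track's board past the plate's +y end. Origin: centre of its underside.
- brush: Bystander: paste brush, 170 mm long, lying on the table on the robot's side of the track.
- bottle_left: Bystander: full-size wine bottle, 74 mm across, 290 mm high, upright on the table off the track's left (+y) end. Origin: centre of its underside.
- bottle_right: Bystander: as bottle_left, but off the track's right (-y) end.

How it is judged (in metres and radians):
On the way:
1. the stop is pressed down while the carriage's arm is still in front of the lug (value of joint stop above 0.0155 m and y of push_face in the frame of track below -0.038 m), for 0.1 s.
At the end, for the whole second after the job is handed in: The carriage stands on its track within about 6 mm of the end stop, at rest, with the bottle lying in it; the stop has sprung up again behind its arm (pressed less than 4 mm) (y of push_face in the frame of track above 0.016 m and value of joint stop below 0.004 m and linear speed of carriage below 0.01 m/s and z of carriage in the frame of track between 0.012 and 0.024 m and angle between the y axis of carriage and the y axis of track, either way round below 0.05 rad and distance between bottle and carriage below 0.065 m and z of bottle in the frame of carriage above 0.04 m); the robot touches nothing.
It fails at once if the lug came up against the arm's underside while the arm was passing over it (stop pressed less than 15.5 mm) (y of push_face in the frame of track between -0.039 and 0.004 m and value of joint stop below 0.0155 m).
It fails at once if the carriage was lifted or tipped (10 mm) (z of carriage in the frame of track above 0.028 m or angle between carriage's own z axis and vertical above 0.12 rad).
It fails at once if the bottle was lifted out of the carriage (15 mm) (z of bottle in the frame of carriage above 0.0653 m).
It fails at once if a bystander was moved by more than 30 mm or lifted (distance of any of jar, cup, label_roll, cork, brush, bottle_left, bottle_right from where it was at the start of the episode above 0.03 m).
It also fails if it takes over 42 s, if anything falls off the work surface, if the arm or the gripper's body presses on something with over 40 N, if the wrist force passes 120 N, or if a joint passes its speed limit or range.

## Working session

There is one attempt and no reset: what is moved stays moved. The work goes in short steps, each a Python script; the robot and the scene stay as the last script left them, time stands still between calls to the robot, and variables do not carry over. Pictures are saved under pics/ and viewed, at most 10 in all, crops included, and the job is handed in when it is done.

```bash
ls; mkdir -p pics
cat > h.py <<'E'
import numpy as np, cv2
from bench import *
def ray(c,rc,T=None):
    E=np.array(c["extrinsics"]) if T is None else T
    d=np.array([(rc[1]-c["cx"])/c["fx"],(rc[0]-c["cy"])/c["fy"]]); s=d.copy()
    for _ in range(20): s=d/(1+c["k1"]*(s@s))
    v=E[:3,:3]@np.array([s[0],s[1],1]); return E[:3,3],v
def atz(c,rc,z,T=None):
    o,v=ray(c,rc,T); return o+v*(z-o[2])/v[2]
E
python3 - <<'E'
from h import *
for n in("scene","side"):
    c=read_camera(n); cv2.imwrite(f"pics/{n}0.png",c["color"][:,:,::-1])
    for l,z in(("push_face",67),("press_plate",50),("stop_lug",72),("track",0),("carriage",18),("bottle",68),("cork",18),("bottle_left",0),("bottle_right",0),("brush",5)):
        for m in mark_of(n,l)[:2]: print(n,l,round(m["conf"],2),np.round(m["centre"]),atz(c,m["centre"],z).round(1))
print(sense())
E
```

```text
pics
scene push_face 0.9 [171. 323.] [536.5 -33.2  67. ]
scene press_plate 0.81 [183. 336.] [527.7   3.2  50. ]
scene stop_lug 0.63 [198. 340.] [565.4  64.2  72. ]
scene track 0.65 [238. 321.] [630.5  77.1   0. ]
scene carriage 0.66 [210. 298.] [632.1  -6.1  18. ]
scene bottle 0.72 [196. 292.] [641.7 -11.5  68. ]
scene cork 0.48 [245. 407.] [509.1 216.5  18. ]
scene bottle_left 0.71 [196. 293.] [605.4 -65.2   0. ]
scene bottle_left 0.69 [328. 434.] [595.7 373.9   0. ]
scene bottle_right 0.56 [172. 215.] [ 712.3 -263.     0. ]
scene brush 0.84 [190. 379.] [432.1  52.6   5. ]
side push_face 0.88 [193. 346.] [532.6 -38.9  67. ]
side press_plate 0.87 [205. 344.] [532.9  -5.6  50. ]
side stop_lug 0.96 [212. 332.] [555.4  67.8  72. ]
side stop_lug 0.18 [224. 259.] [719.5 150.7  72. ]
side track 0.65 [233. 304.] [628.1  69.7   0. ]
side carriage 0.88 [212. 311.] [623.3  -6.1  18. ]
side bottle 0.94 [197. 309.] [627.2   0.8  68. ]
side cork 0.53 [270. 347.] [501.6 216.9  18. ]
side bottle_left 0.88 [320. 287.] [605.  367.5   0. ]
side bottle_right 0.66 [169. 300.] [ 708.7 -278.8    0. ]
side brush 0.89 [235. 384.] [422.8  50.9   5. ]
{'time': 1.1, 'joint_pos': array([ 1.23140395,  0.43450444,  0.02498807,  1.57319927, -0.01160302,
        1.13401747, -0.07510461]), 'dq': array([-0.00059123,  0.00021242, -0.00057775, -0.00037853, -0.00160993,
       -0.00088793, -0.00084874]), 'joint_torque': array([ 5.35822915e-05, -6.67692518e+01,  9.83610526e-01, -3.14813626e+01,
       -6.05978910e-02,  3.25975148e-02,  5.37927838e-05]), 'position': array([ 146.59885843, -607.57046328,  226.7392198 ]), 'ee_rot': array([ 9.93004075e-01,  1.18080084e-01, -5.45622448e-07,  8.51825079e-06]), 'contact_force': array([ 0.00983735, -0.6570681 ,  0.29917976]), 'ft_torque': array([0.00373346, 0.0029693 , 0.02485946]), 'grasp_force': 0.0, 'width': 92.08554912194201}
```

View pictures.

View pics/scene0.png

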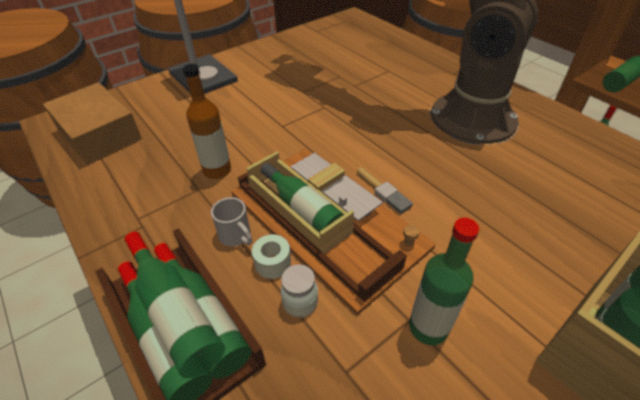

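View pics/side0.png

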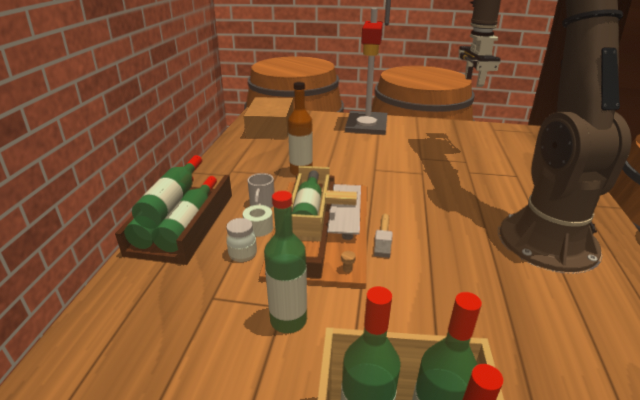

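The pictures show the carriage with its arm at scene (171,323) and side (193,346), and the lug ahead of it at (198,340) and (212,332). The detections agree: the track yaw is about 0.09 rad and push_face y is about -99 mm. Next I'll close the fingers, go above the lane and take a closer look.

```bash
cat >> h.py <<'E'
from scipy.spatial.transform import Rotation as R
def q(th): return [np.cos(th/2),np.sin(th/2),0,0]
E
python3 - <<'E'
from h import *
grab(10)
move_to([535,-60,270],q(0.09))
s=sense(); c=read_camera("wrist")
T=np.eye(4);T[:3,:3]=R.from_quat(s["ee_rot"]).as_matrix();T[:3,3]=s["position"];T=T@np.array(c["T_tool_cam"])
cv2.imwrite("pics/w1.png",c["color"][:,:,::-1])
for l,z in(("push_face",67),("press_plate",50),("stop_lug",72),("track",0),("carriage",18),("bottle",68),("cork",18)):
    for m in mark_of("wrist",l)[:1]: print(l,round(m["conf"],2),np.round(m["centre"]),atz(c,m["centre"],z,T).round(1))
for m in trace("wrist","press_plate")[:1]:
    r=m["region"].astype(np.uint8); k=max(cv2.findContours(r,0,2)[0],key=cv2.contourArea)
    b=cv2.boxPoints(cv2.minAreaRect(k)); print([atz(c,p[::-1],50,T).round(0)[:2] for p in b])
print(s["time"],s["position"],s["width"],s["contact_force"])
E
```

```text
push_face 0.58 [173. 288.] [529.5 -26.9  67. ]
press_plate 0.65 [172. 262.] [523.8   3.2  50. ]
stop_lug 0.58 [141. 201.] [557.   63.3  72. ]
bottle 0.68 [ 74. 271.] [627.  -4.  68.]
cork 0.55 [173.  95.] [497.7 214.9  18. ]
[array([560., 118.]), array([569.,   9.]), array([493.,   6.]), array([483., 121.])]
4.925 [534.95109696 -61.11945011 269.85353601] 0.25758626971004944 [-0.10731101  0.25088076 -0.04358228]
```

View pics/w1.png

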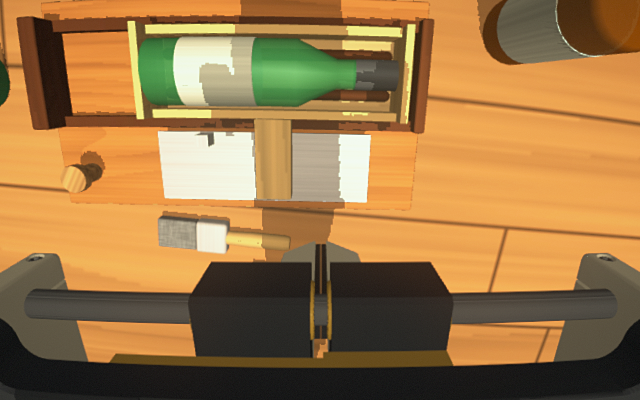

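The picture shows the white plate with corners near (col 158, row 132), (164,200), (368,203) and (370,137). The push arm spans cols 255–292, and the lug casts a notch at about (207,138). I'll get the geometry from the corners.

Run:
```python
from h import *
s=sense(); c=read_camera("wrist")
T=np.eye(4);T[:3,:3]=R.from_quat(s["ee_rot"]).as_matrix();T[:3,3]=s["position"];T=T@np.array(c["T_tool_cam"])
px=[(132,158),(200,164),(203,368),(137,370)]
W=np.array([atz(c,p,50,T)[:2] for p in px]); L=np.array([[-60,55],[-136,55],[-136,-175],[-60,-175]],float)
print(W.round(1))
Z=(W-W.mean(0))@[1,1j]; Y=(L-L.mean(0))@[1,1j]; th=np.angle((Y.conj()*Z).sum())
M=np.array([[np.cos(th),-np.sin(th)],[np.sin(th),np.cos(th)]]); o=W.mean(0)-M@L.mean(0)
print("th",th,"origin",o,"res",(W-(L@M.T+o)).round(1))
for p in((195,292),(130,291),(195,257),(130,255)): print("arm",(M.T@(atz(c,p,77,T)[:2]-o)).round(1))
```

```text
[[ 558.8  119.1]
 [ 481.8  115.4]
 [ 499.3 -116.6]
 [ 573.1 -109.1]]
th 0.06945694321245194 origin [621.86703771  68.8512383 ] res [[ 0.6 -0.4]
 [-0.6  1.1]
 [ 1.  -1.4]
 [-1.   0.8]]
arm [-119.4  -92.7]
arm [-52.4 -91.9]
arm [-120.2  -56.2]
arm [-53.  -56.2]
```

```bash
cat >> h.py <<'E'
th=0.0695; M=np.array([[np.cos(th),-np.sin(th)],[np.sin(th),np.cos(th)]]); o=np.array([621.9,68.9])
def P(x,y,z): return [*(M@[x,y]+o),z]
def loc(): s=sense(); return (M.T@(s["position"][:2]-o)).round(1), s["position"][2].round(1), (M.T@s["contact_force"][:2]).round(1), s["contact_force"][2].round(1), s["time"]
E
python3 - <<'E'
from h import *
move_to(P(-103,-137,110),q(th)); print(loc())
movel(P(-103,-137,58),feed=100); print(loc())
print(movel(P(-103,-137,24),feed=30,until_force=20)); print(loc())
pause(0.1); print(loc())
E
```

```text
(array([-102. , -136.8]), np.float64(111.0), array([ 0.3, -0.7]), np.float64(0.4), 6.1083)
(array([-102.4, -136.9]), np.float64(58.7), array([0.9, 0.1]), np.float64(0.3), 6.775)
True
(array([-102.6, -137.1]), np.float64(30.2), array([-2.1,  1. ]), np.float64(11.2), 7.6667)
(array([-102.6, -137.1]), np.float64(30.2), array([-2.1,  1.5]), np.float64(12.4), 7.7667)
```

Run:
```python
from h import *
movel(P(-103,-137,28.5),feed=20,until_force=15); print(loc())
print(movel(P(-103,-105,28.5),feed=40,until_force=25)); print(loc())
```

```text
(array([-102.5, -137.1]), np.float64(30.0), array([-6.8,  0.4]), np.float64(26.2), 8.0167)
False
(array([-101.3, -110. ]), np.float64(30.1), array([ -1. , -13.9]), np.float64(21.3), 8.9667)
```

Run:
```python
from h import *
for y in(-80,-45,-12):
    f=movel(P(-103,y,28.5),feed=50,until_force=30); l=loc(); print(f,l)
    if f or l[1]>32: break
else:
    print(movel(P(-103,16,28.5),feed=30,until_force=22)); print(loc())
c=read_camera("side"); cv2.imwrite("pics/s2.png",cv2.resize(c["color"][150:300,220:420,::-1],None,fx=4,fy=4))
```

```text
False (array([-101.3,  -84.8]), np.float64(30.2), array([ -1. , -15.5]), np.float64(23.2), 9.6167)
False (array([-101.2,  -50.4]), np.float64(30.2), array([ -1.8, -16.6]), np.float64(24.5), 10.4667)
False (array([-101.1,  -17.2]), np.float64(30.1), array([ -1.2, -15.6]), np.float64(24.4), 11.275)
True
(array([-101.1,    2.1]), np.float64(30.3), array([-0.1, -2.8]), np.float64(7.8), 12.0417)
```

View pics/s2.png

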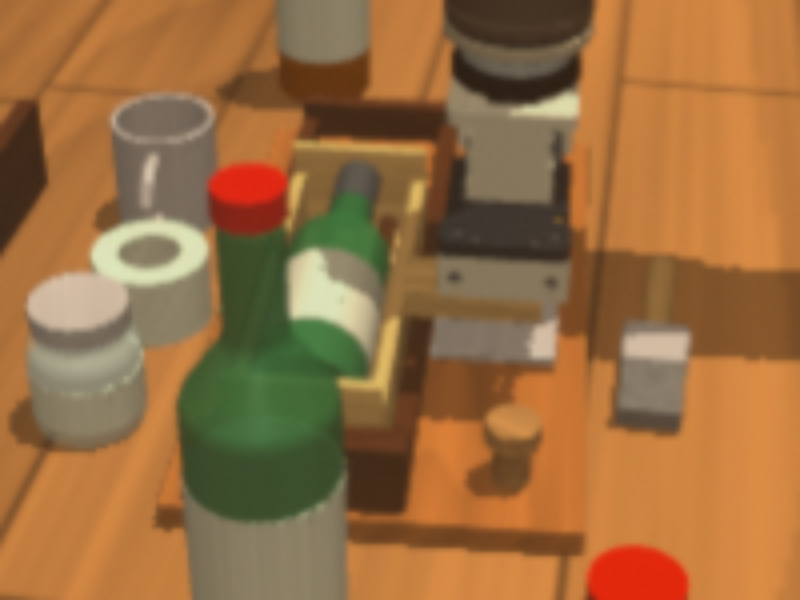

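The arm at crop (480,300) looks short of home, because the plate still shows ahead of it. I'll measure before continuing.

Run:
```python
from h import *
for n in("side","scene"):
    c=read_camera(n)
    for l,z in(("push_face",67),("carriage",18),("bottle",68),("stop_lug",52),("press_plate",30)):
        for m in mark_of(n,l)[:1]: print(n,l,round(m["conf"],2),(M.T@(atz(c,m["centre"],z)[:2]-o)).round(1))
cv2.imwrite("pics/sc2.png",cv2.resize(c["color"][140:310,220:440,::-1],None,fx=3.5,fy=3.5))
print(loc())
```

```text
side push_face 0.7 [-97.6  15.7]
side carriage 0.85 [-2.3 41. ]
side bottle 0.72 [-0.9 39.2]
side stop_lug 0.89 [-57.8  -0.3]
scene push_face 0.38 [144.3  26.8]
scene carriage 0.66 [ 7.1 41.5]
scene bottle 0.83 [ 7.2 36.3]
scene stop_lug 0.57 [-64.5  -3.9]
scene press_plate 0.8 [-101.7  -67.5]
(array([-101.1,    2.1]), np.float64(30.3), array([-0.7, -2.2]), np.float64(7.6), 12.6917)
```

View pics/sc2.png

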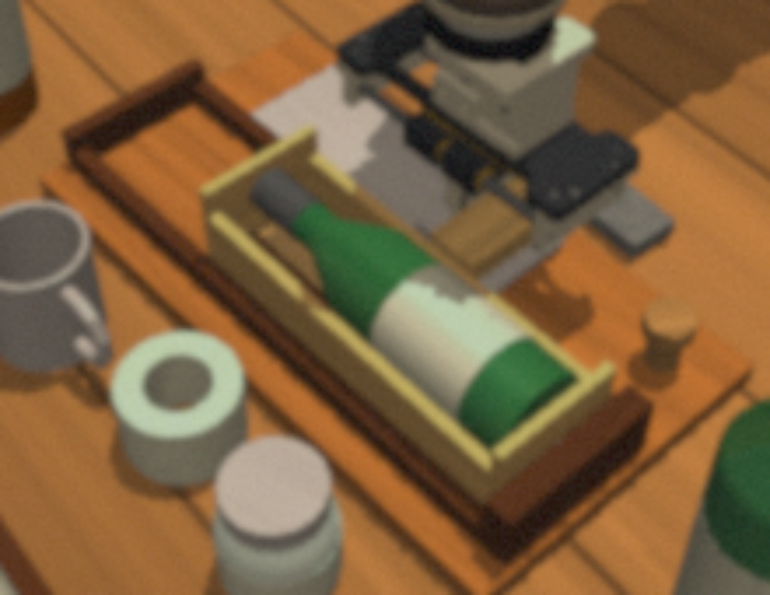

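The tray's front sits at the end block, around crop (500,480), so the carriage is home or nearly so. I'll push once more to confirm, then back off, lift and check.

Run:
```python
from h import *
print(movel(P(-103,16,29),feed=30,until_force=25)); print(loc())
y=loc()[0][1]
movel(P(-103,y-12,30),feed=40); print(loc())
movel(P(-103,y-12,120),feed=60); print(loc())
movel(P(-130,y-40,260),feed=150); pause(.2); print(loc())
for n in("side","scene"):
    c=read_camera(n)
    for l,z in(("push_face",67),("carriage",18),("bottle",68),("stop_lug",72)):
        for m in mark_of(n,l)[:1]: print(n,l,round(m["conf"],2),(M.T@(atz(c,m["centre"],z)[:2]-o)).round(1))
c=read_camera("wrist"); cv2.imwrite("pics/w3.png",c["color"][:,:,::-1])
```

```text
True
(array([-101.1,    1.9]), np.float64(30.4), array([-0.7, -1.2]), np.float64(8.5), 12.9833)
(array([-101.4,   -9. ]), np.float64(30.7), array([0.7, 2.7]), np.float64(9.4), 13.4417)
(array([-103.2,  -10.1]), np.float64(119.7), array([-0.2, -0.4]), np.float64(0.2), 15.0917)
(array([-130.2,  -37.9]), np.float64(259.3), array([-0.3,  0.7]), np.float64(-0.6), 16.4083)
side push_face 0.96 [-108.8   20.8]
side carriage 0.69 [-3.3 34.2]
side bottle 0.93 [-0.2 37.2]
side stop_lug 0.66 [-57.7   3. ]
scene push_face 0.76 [-95.6  19.4]
scene carriage 0.78 [10.9 46.7]
scene bottle 0.56 [ 4.3 29.8]
scene stop_lug 0.67 [-63.1  -0.6]
```

View pics/w3.png

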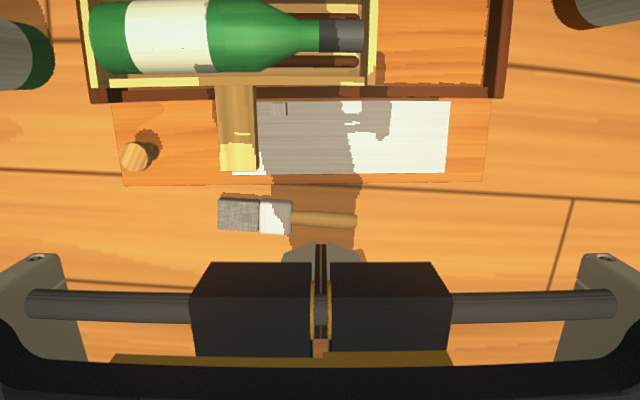

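The picture shows the arm past the lug: its rear edge is at col 257 and the lug is up behind it at (280,108). The hard stop under the last push and push_face y of about 20 mm confirm the carriage is home.

```bash
python3 -c "
from bench import *
print(job_done())"
```

```text
the job is handed in; nothing more can be done
None
```

I held the plate fully down while the carriage passed the lug and pushed it against the end stop. The stop then sprang up behind its arm, and I handed the job in at about 16.5 s; no verdict came back.

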